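Scrub the inside of the glass mug with the long brush

ROBOT

A 7-joint arm with a two-finger parallel gripper is mounted at the origin on a cart in front of the work surface, level with it; the furniture and walls round the work are solid. World frame = base frame: x ahead of the robot, y to its left, z up, the work surface at z = 0. Lengths are in m, angles in rad, forces in N, time in s.
With the tool pointing down it reaches from about 0.4 to 0.875 m from the base axis. Payload 6.5 kg.
Tool frame: the origin (TCP) lies at the very end of the fingers, on their centre line; the grasp point (between the pads) lies 19 mm behind it; y points along the fingers, x is the direction in which the jaws open and shut, and the axes are right-handed (so a half turn about y gives the same grasp; the last joint's range is limited). The gripper opens to 85 mm and grips with 20 to 120 N. Pads are 22 mm wide; open, the fingers measure 114 mm over their backs; the gripper's body (76 mm by 85 mm) begins 54 mm behind the grasp point. The pads swing forward as they close: fully open they stand 13 mm farther back than shut.
Start: joints at [-1.39, 0.536, -0.004, 1.538, 0.003, 1.067, -0.071], TCP at [0.159, 0.63, 0.231] pointing down, gripper open.
Joint ranges: [-2.7, 2.7], [-0.37, 2.16], [-1.27, 1.26], [0.24, 2.4], [-1.31, 4.45], [0.19, 1.91], [-2.76, 2.76]. Speed limits (rad/s): [2.39, 2.39, 3.14, 3.14, 3.14, 3.14, 3.14].

INTERFACE

Orientations are given as a 3x3 rotation matrix whose columns are the frame's x, y, z axes.
In Python, from plant import * gives the robot as it stands. The module is installed in compiled form; this text tells all that it offers.
- The arm moves only by the shell command python3 -m pendant 'ROWS' [OPENING] [FORCE]. ROWS is JSON, a list of rows, each a list of 2 entries, a list of its own where there are three numbers: the shift along the tool's x, y, z in mm, then the turn about the tool's y in degrees. A call has 1 to 12 rows; each row shifts and turns the commanded pose from where the row before left it, along the tool's axes as they then stand; what a row does not reach is not made up. A row lasts 1/12 s, in which the tool goes at most 41.7 mm and 7.16 degrees, less where a joint would pass 70% of its speed; a pose out of reach is approached as far as the arm can. A call is refused whole if a number of a shift passes 41.7 or a number of a turn 7.16, either way. A call with a gripper value outside its range is refused whole. OPENING is the closure, from -1 (fully open) to 1 (shut), set as the call begins (- or left out, the last holds). The fingers move at their own pace and stop on an object; FORCE is the grip in N (left out, the last holds). Time passes only in rows, so rows that do not move let the fingers close. It gives the time, the measured TCP pose, the force and the opening at its end, in the units of the state.
- sense(): the state, without advancing time (a new reading comes with each control period).
- read_camera(name): name is "scene" or "top"; returns a dict with "frame" (480x640x3 uint8, red, green, blue), "z_map" (480x640 float32, m along the optical axis (not along the pixel's ray), 0 where there is no reading), "intrinsics" (3x3 intrinsics, pixels), "dist_coeffs" ([k1, k2, p1, p2, k3] as OpenCV has them; the pictures are not rectified), "rvec" (rotation vector, rad) and "tvec" (3), from world to camera coordinates, as OpenCV has them. Camera axes: x right, y down, z forward; pixel columns grow to the right and rows downward; lengths in m; the calibration is good to about 2 mm. A picture is of the moment at which its call begins.
- job_done(): hands the job in, once; it reports no verdict.
Trained networks look in a picture, given as the dict that the camera call returned (one of the last four; its "shot" number tells which), for a name from the list of things; names that differ only in an ending like _2 or _b are one class to them, and where a whole thing is asked for, a point or a joint stands for the part that bears it (a point fixed in the world has none). Each returns a list of dicts, best first, with "p" (0 to 1); they miss things now and then, are a little off and sometimes report something else, mostly with a low value. They report only what shows in the picture. A call takes as long as a camera call. They do not tell look-alikes from the thing itself.
- boxes_of(thing, picture): "point" ([x, y, z] in m, in world coordinates, good to about 4 mm: the middle of the surface that is visible of it).
- cut_out(thing, picture): "pixels" (480x640 bool, what is visible of it).
The state is a dict: "t": time; "joints": joint angles; "joint_velocities": joint speeds; "joint_torque": joint torques, N m; "tool_pos": TCP position; "eef_rot": TCP orientation; "force": force on the tool from outside, world axes, zero at the start; "moment": the same for the moment, N m; "opening": finger opening in m.
Only numpy, scipy, OpenCV 4.12 (cv2) and the standard library are available. Lean on these libraries where they do the work, as an engineer would, in place of code of your own. Each camera call takes 0.05 s, during which the arm holds its last target.

TASK

Take the long-handled brush out of its blue pot and scrub the inside of the glass mug with two full strokes: each goes down until the bristles touch the mug's bottom and back up until the bristle end is at the rim. Then stand the brush back in its pot, bristles down and all the way in, and let go. Leave the mug upright where it stands, and do not disturb the pot, the seed bowl or the scraper.

Things in the scene. Friction and masses are not known exactly. Their poses are not given: they have to be found in the camera images.
- brush_grip (a point): Centre of the round wooden handle of the mug brush, a loose tool 195 mm long, about 100 g, standing in the pot, bristles down. On its axis, 148 mm above the bristle end; z runs from bristles to knob. The handle is 22 mm in diameter from 108 to 176 mm above the bristle end, 25 mm at its top knob (195 mm).
- brush_tip (a point): Centre of the flat lower face of the brush's bristle head (its bristle end), 148 mm below brush_grip along the axis; axes as brush_grip. The head is a rigid cylinder 72 mm long and 35 mm in diameter, on an 8 mm steel stem below the handle.
- mug_floor (a point): Centre of the inner bottom of the loose clear glass mug to be scrubbed: 77 mm outer diameter, 100 mm tall, about 0.34 kg, D-handle reaching 78 mm from its axis along the point's -y. This point is 15 mm above the table; z up. The round interior is 85 mm deep and narrows downward: free width about 61 mm at the rim, 51 mm at the bottom.
- mug_rim (a point): Centre of the mug's mouth, level with its rim, 85 mm above mug_floor; same axes.
- pot_floor (a point): Centre of the inner floor of the brush's pot: a weighted blue round pot, 66 mm tall, 88 mm wide at the foot and 74 mm at the rim, open on top, inner width 58 mm, 56 mm deep, 0.9 kg, loose on the table. This point is 10 mm above the table; z up. The brush stands on it.
- pot_rim (a point): Centre of the pot's mouth, 56 mm above pot_floor; same axes.
- seed_bowl: Bystander: glass bowl of pumpkin seeds, 178 mm wide, 82 mm tall; origin at its underside. Leave alone.
- scraper: Bystander: small orange dough scraper lying flat, 34 x 60 x 10 mm; origin at its underside. Leave alone.
Mind the look-alikes: they are no part of the job. Of the things that look like the part that bears brush_grip, the larger one is meant.

How it is judged:
By the outcome, as a careful person would: the job done as asked, in the order asked, and still so for the second after the job is handed in, with the robot touching nothing.
It also fails if it takes over 58 s, if anything falls off the work surface, if the arm or the gripper's body presses on something with over 40 N, if the wrist force passes 120 N, or if a joint passes its speed limit or range.

## Working session

There is one attempt and no reset: what is moved stays moved. The work goes in short steps, Python scripts to look and compute and a shell command to move; the robot and the scene stay as the last step left them, time stands still between calls to the robot, and variables do not carry over. Pictures are saved under pics/ and viewed, and the job is handed in when it is done.

```bash
mkdir -p pics; cat > h.py <<'E'
from plant import *
import numpy as np, cv2
def save(p,n): cv2.imwrite('pics/'+n+'.png',cv2.cvtColor(p['frame'],cv2.COLOR_RGB2BGR))
def world(p,mask=None):
    z=p['z_map']; h,w=z.shape
    u,v=np.meshgrid(np.arange(w),np.arange(h))
    m=(z>0) if mask is None else (z>0)&mask
    uv=np.stack([u[m],v[m]],1).astype(np.float64)
    n=cv2.undistortPoints(uv[:,None],p['intrinsics'],p['dist_coeffs'])[:,0]
    c=np.c_[n*z[m][:,None],z[m]]
    R=cv2.Rodrigues(np.asarray(p['rvec'],float))[0]
    return (c-np.asarray(p['tvec']).ravel())@R, uv
def proj(p,X): return cv2.projectPoints(np.asarray(X,float).reshape(-1,3),np.asarray(p['rvec'],float),np.asarray(p['tvec'],float),p['intrinsics'],np.asarray(p['dist_coeffs']))[0][:,0]
E
python3 - <<'E'
from h import *
np.set_printoptions(precision=4,suppress=True)
s=sense(); print(s['t'],s['tool_pos'],s['eef_rot'],s['force'],s['opening'])
for c in('scene','top'):
    p=read_camera(c); save(p,c+'0')
    R=cv2.Rodrigues(np.asarray(p['rvec'],float))[0]; print(c,'cam',-R.T@np.asarray(p['tvec']).ravel())
    for t in('brush_grip','brush_tip','mug_floor','mug_rim','pot_floor','pot_rim','seed_bowl','scraper'):
        print(t,[(round(d['p'],2),np.round(d['point'],3).tolist()) for d in boxes_of(t,p)[:4]])
E
```

```text
0.0 [0.1587 0.6297 0.2304] [[ 0.2442 -0.0003 -0.9697]
 [ 0.9697 -0.0017  0.2442]
 [-0.0018 -1.     -0.0001]] [0.5676 0.1496 0.0225] 0.08557304366541632
scene cam [0.1902 0.3881 0.7609]
brush_grip [(0.95, [0.496, 0.242, 0.127]), (0.82, [0.399, 0.277, 0.059])]
brush_tip [(0.64, [0.496, 0.242, 0.129]), (0.55, [0.403, 0.275, 0.059])]
mug_floor [(0.87, [0.506, -0.174, 0.067])]
mug_rim [(0.75, [0.506, -0.175, 0.07])]
pot_floor [(0.82, [0.483, 0.248, 0.032])]
pot_rim [(0.73, [0.489, 0.251, 0.029])]
seed_bowl [(0.83, [0.686, -0.035, 0.041])]
scraper [(0.65, [0.467, -0.023, 0.009]), (0.17, [0.497, 0.243, 0.126])]
top cam [ 0.2625 -0.0051  1.4165]
brush_grip [(0.8, [0.495, 0.228, 0.124]), (0.56, [0.402, 0.269, 0.08])]
brush_tip [(0.7, [0.403, 0.27, 0.078]), (0.57, [0.493, 0.235, 0.126])]
mug_floor []
mug_rim [(0.83, [0.511, -0.196, 0.042])]
pot_floor [(0.69, [0.493, 0.229, 0.016]), (0.66, [0.513, -0.197, 0.041])]
pot_rim [(0.83, [0.49, 0.229, 0.015])]
seed_bowl [(0.98, [0.687, -0.026, 0.046])]
scraper [(0.85, [0.469, -0.028, 0.01])]
```

View pics/scene0.png

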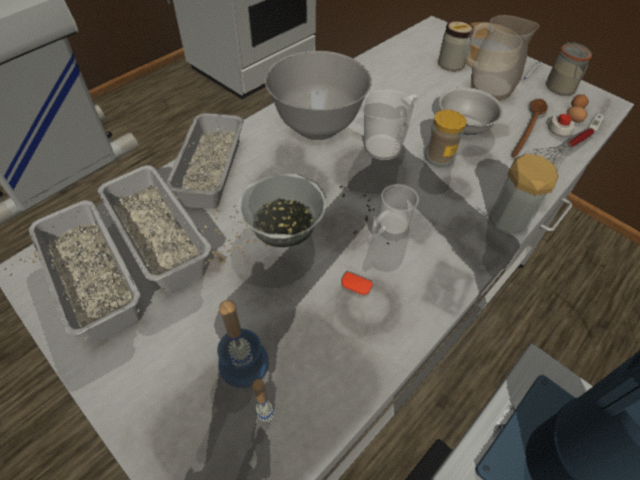

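View pics/top0.png

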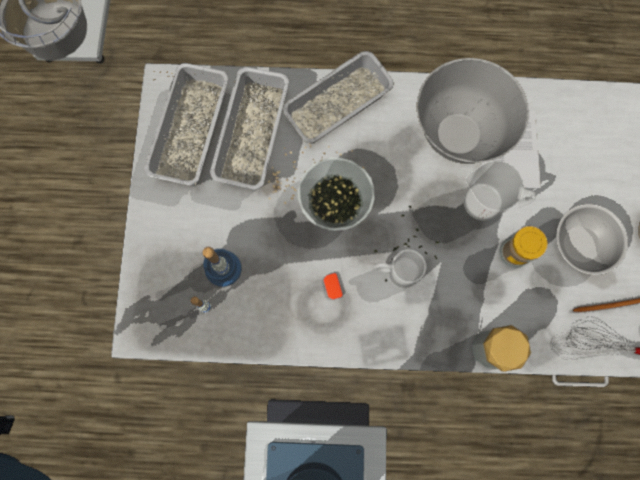

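The scene view shows the large brush in the pot, knob (228,307) and pot (243,358). The small look-alike is at (262,400), and the mug is at (396,210) with its handle to the lower left. In the top view the mug is at (408,266) with its handle pointing left (+y). Next I'll fit geometry.

```bash
cat > fit.py <<'E'
from h import *
np.set_printoptions(precision=4,suppress=True)
def near(t,p,xy):
    L=cut_out(t,p); best=None
    for d in L:
        X,uv=world(p,d['pixels'])
        if len(X)==0: continue
        c=np.median(X,0)
        if np.hypot(*(c[:2]-xy))<0.06 and (best is None or d['p']>best[0]): best=(d['p'],X,uv,d['pixels'])
    return best
E
python3 - <<'E'
from fit import *
for c in('scene','top'):
    p=read_camera(c)
    X,uv=world(p)
    for t,xy in(('brush_grip',(.495,.235)),('pot_rim',(.49,.24)),('mug_rim',(.51,-.19))):
        b=near(t,p,np.array(xy))
        if b is None: print(c,t,'none');continue
        _,Y,q,m=b
        print(c,t,round(b[0],2),len(Y),'uv',q.min(0),q.max(0),'z pct',np.percentile(Y[:,2],[2,25,50,75,98]))
        if t=='brush_grip':
            for lo in np.arange(.06,.22,.015):
                k=Y[(Y[:,2]>=lo)&(Y[:,2]<lo+.015)]
                if len(k)>3: print('  z',round(lo+.0075,4),len(k),k.mean(0)[:2],np.ptp(k,axis=0)[:2])
        if t=='pot_rim':
            k=Y[(Y[:,2]>.060)&(Y[:,2]<.072)]
            A=np.c_[2*k[:,:2],np.ones(len(k))]; s=np.linalg.lstsq(A,(k[:,:2]**2).sum(1),rcond=None)[0]
            print('  rim circle',s[:2],np.sqrt(s[2]+s[0]**2+s[1]**2),len(k), k.min(0),k.max(0))
    x0,y0,x1,y1=(180,280,290,430) if c=='scene' else (180,230,260,320)
    cv2.imwrite(f'pics/{c}_b.png',cv2.resize(cv2.cvtColor(p['frame'][y0:y1,x0:x1],cv2.COLOR_RGB2BGR),None,fx=4,fy=4,interpolation=cv2.INTER_CUBIC))
    x0,y0,x1,y1=(350,170,440,260) if c=='scene' else (365,230,445,300)
    cv2.imwrite(f'pics/{c}_m.png',cv2.resize(cv2.cvtColor(p['frame'][y0:y1,x0:x1],cv2.COLOR_RGB2BGR),None,fx=6,fy=6,interpolation=cv2.INTER_CUBIC))
E
```

```text
scene brush_grip 0.68 1178 uv [218. 300.] [252. 366.] z pct [0.0013 0.0649 0.122  0.1807 0.2049]
  z 0.0675 181 [0.4948 0.2437] [0.0483 0.0418]
  z 0.0825 118 [0.4985 0.2415] [0.026  0.0244]
  z 0.0975 22 [0.4984 0.2416] [0.0042 0.0067]
  z 0.1125 5 [0.4919 0.2441] [0.0033 0.0072]
  z 0.1275 78 [0.4944 0.2435] [0.0186 0.0232]
  z 0.1425 69 [0.4941 0.2436] [0.0154 0.0206]
  z 0.1575 78 [0.4939 0.2431] [0.0142 0.0204]
  z 0.1725 76 [0.4942 0.2442] [0.0164 0.0198]
  z 0.1875 70 [0.4936 0.2441] [0.0159 0.0213]
  z 0.2025 229 [0.4989 0.2413] [0.0228 0.0244]
scene pot_rim 0.71 1650 uv [218. 330.] [268. 387.] z pct [0.0052 0.0138 0.029  0.0572 0.0666]
  rim circle [0.5004 0.2408] 0.03266746047407936 367 [0.4643 0.2046 0.06  ] [0.5366 0.276  0.0704]
scene mug_rim 0.76 2011 uv [371. 184.] [418. 241.] z pct [0.0022 0.042  0.0658 0.0854 0.0986]
top brush_grip 0.71 364 uv [203. 246.] [228. 273.] z pct [0.0299 0.0708 0.1264 0.1993 0.2062]
  z 0.0675 68 [0.4979 0.2333] [0.0317 0.0351]
  z 0.0825 43 [0.4979 0.234 ] [0.0237 0.0255]
  z 0.1275 21 [0.4963 0.2335] [0.018  0.0205]
  z 0.1425 19 [0.4969 0.2313] [0.0169 0.0132]
  z 0.1575 17 [0.4964 0.2311] [0.0164 0.0129]
  z 0.1725 18 [0.4965 0.2311] [0.0153 0.0147]
  z 0.1875 10 [0.4973 0.23  ] [0.0161 0.0116]
  z 0.2025 109 [0.501  0.2364] [0.0236 0.0225]
top pot_rim 0.78 910 uv [203. 247.] [241. 286.] z pct [-0.0025  0.0108  0.0174  0.0599  0.0693]
  rim circle [0.5014 0.2371] 0.032614113632078036 221 [0.4663 0.2011 0.0602] [0.538  0.2749 0.0718]
top mug_rim 0.87 1210 uv [373. 249.] [425. 288.] z pct [0.0096 0.0168 0.0403 0.0845 0.102 ]
```

```bash
python3 - <<'E'
import cv2,numpy as np
a=cv2.imread('pics/scene_m.png');b=cv2.imread('pics/top_m.png')
h=max(a.shape[0],b.shape[0]);w=a.shape[1]+b.shape[1]
o=np.zeros((h,w,3),np.uint8);o[:a.shape[0],:a.shape[1]]=a;o[:b.shape[0],a.shape[1]:]=b
cv2.imwrite('pics/m2.png',cv2.resize(o,None,fx=.75,fy=.75))
E
python3 - <<'E'
from fit import *
for c in('scene','top'):
    p=read_camera(c)
    b=near('mug_rim',p,np.array((.51,-.19)))
    _,Y,q,m=b
    k=Y[(Y[:,2]>.094)&(Y[:,2]<.106)]
    print(c,len(k),k.min(0),k.max(0))
    for lo,hi in((.094,.106),(.05,.09),(.005,.02)):
        k=Y[(Y[:,2]>lo)&(Y[:,2]<hi)]
        print(lo,len(k),k.mean(0),np.percentile(k,1,axis=0),np.percentile(k,99,axis=0))
    # silhouette fit: body cylinder (r .0385,0..0.1)+handle
    from scipy.optimize import minimize
    th=np.linspace(0,2*np.pi,60)
    def poly(v):
        x,y,phi=v
        P=np.concatenate([np.c_[x+.0385*np.cos(th),y+.0385*np.sin(th),np.full(60,z)] for z in(0,.1)])
        d=np.array([np.cos(phi),np.sin(phi)])
        H=[]
        for s in(-.006,.006):
            for r,z in((.03,.085),(.07,.085),(.078,.075),(.078,.035),(.07,.02),(.03,.02)):
                H.append([x+d[0]*r-d[1]*s,y+d[1]*r+d[0]*s,z])
        im=np.zeros((480*4,640*4),np.uint8)
        for Q in(P,np.array(H)):
            uv=proj(p,Q); hull=cv2.convexHull(((uv+.5)*4).astype(np.int32)); cv2.fillPoly(im,[hull],255)
        return cv2.resize(im,(640,480),interpolation=cv2.INTER_AREA)/255.
    mm=m.astype(float)
    f=lambda v:np.abs(poly(v)-mm).sum()
    best=min(( (lambda r:(r.fun,r.x))(minimize(f,[.51,-.19,ph],method='Nelder-Mead',options=dict(initial_simplex=[[.51,-.19,ph],[.52,-.19,ph],[.51,-.18,ph],[.51,-.19,ph+.3]]))) for ph in(1.2,1.57,1.9,2.3)),key=lambda t:t[0])
    print(c,'fit',best,mm.sum())
    im=cv2.cvtColor(p['frame'],cv2.COLOR_RGB2BGR)
E
```

```text
scene 239 [ 0.4692 -0.2302  0.094 ] [ 0.5449 -0.1516  0.1013]
0.094 239 [ 0.5055 -0.1899  0.0972] [ 0.4693 -0.2292  0.0942] [ 0.5432 -0.1526  0.1003]
0.05 1005 [ 0.5056 -0.1805  0.0719] [ 0.4689 -0.2269  0.0508] [ 0.5418 -0.1149  0.0896]
0.005 118 [ 0.4862 -0.1652  0.0133] [ 0.4687 -0.1969  0.0052] [ 0.5229 -0.1512  0.0198]
scene fit (np.float64(149.49411764705883), array([ 0.5088, -0.1927,  1.5825])) 1974.0
top 202 [ 0.4696 -0.2311  0.094 ] [ 0.5459 -0.1569  0.1053]
0.094 202 [ 0.5075 -0.1955  0.0993] [ 0.4697 -0.2308  0.0941] [ 0.5449 -0.1571  0.105 ]
0.05 330 [ 0.5077 -0.1789  0.0737] [ 0.4692 -0.2272  0.051 ] [ 0.5425 -0.1194  0.0896]
0.005 415 [ 0.513  -0.1979  0.0145] [ 0.4725 -0.2247  0.0063] [ 0.5402 -0.1593  0.0197]
top fit (np.float64(88.11764705882354), array([ 0.5085, -0.1938,  1.5339])) 1268.0
```

View pics/m2.png

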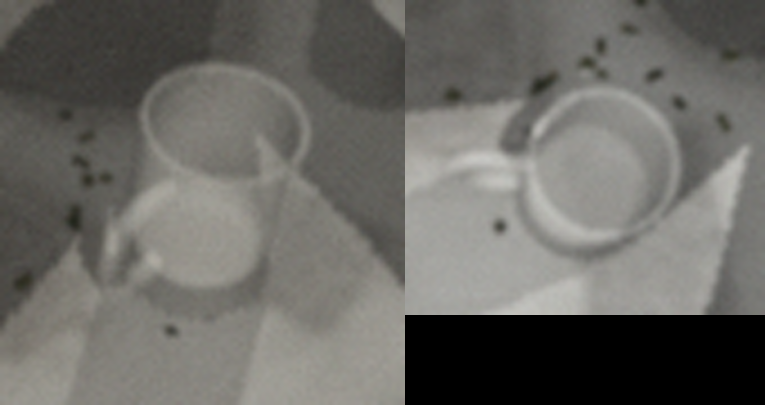

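The crops show the mug's rim clearly and it stands upright. Its centre is about (0.507,-0.193). The pot and brush are upright at about (0.501,0.239), with the knob top at z≈0.205. Next I'll approach from above the brush.

```bash
cat > to.py <<'E'
import sys
from h import *
s=sense(); R=np.array(s['eef_rot']); p=np.array(s['tool_pos']); t=np.array([float(a) for a in sys.argv[1:4]])
print('t',s['t'],'pos',p.round(4),'F',np.round(s['force'],2),'M',np.round(s['moment'],2),'open',round(s['opening'],4)); print(R.round(3).tolist())
print('tool shift mm',((t-p)@R*1000).round(1),'turn from vertical deg',np.degrees(np.arccos(-R[2,1])).round(2), 'j',np.round(s['joints'],2))
E
python3 to.py 0.5005 0.239 0.24
```

```text
t 1.5 pos [0.1588 0.6303 0.2313] F [ 0.11 -0.34 -0.13] M [ 0.   -0.   -0.02] open 0.0853
[[0.244, 0.0, -0.97], [0.97, 0.0, 0.244], [0.0, -1.0, -0.0]]
tool shift mm [-296.    -8.7 -426.9] turn from vertical deg 0.0 j [-1.39  0.54 -0.    1.54  0.    1.07 -0.07]
```

```bash
python3 -m pendant '[[[-18.5,-1,-26.7],0],[[-18.5,-1,-26.7],0],[[-18.5,-1,-26.7],0],[[-18.5,-1,-26.7],0],[[-18.5,-1,-26.7],0],[[-18.5,-1,-26.7],0],[[-18.5,-1,-26.7],0],[[-18.5,-1,-26.7],0],[[-18.5,-1,-26.7],0],[[-18.5,-1,-26.7],0],[[-18.5,0,-26.7],0],[[-18.5,0,-26.7],0]]' -1 40; python3 to.py 0.5005 0.239 0.24
```

```text
t: 2.5
tool_pos: [0.4162, 0.3356, 0.2417]
eef_rot: [[0.244, 0.001, -0.97], [0.97, 0.001, 0.244], [0.001, -1.0, -0.0]]
force: [0.6, -0.7, -0.4]
opening: 0.0856
t 2.5 pos [0.4162 0.3356 0.2417] F [ 0.63 -0.75 -0.45] M [ 0.07 -0.01 -0.01] open 0.0856
[[0.244, 0.001, -0.97], [0.97, 0.001, 0.244], [0.001, -1.0, -0.0]]
tool shift mm [ -73.1    1.6 -105.3] turn from vertical deg 0.05 j [-0.85  0.33  0.11  1.84 -0.04  0.98  0.6 ]
```

```bash
python3 -m pendant '[[[-18.5,0,-26.5],0],[[-18.5,0,-26.5],0],[[-18.5,0,-26.5],0],[[-17.5,0,-26],0],[[0,0,0],0],[[0,0,0],0]]'; python3 to.py 0.5005 0.239 0.146
python3 - <<'E'
from fit import *
for c in('scene','top'):
    p=read_camera(c); save(p,c+'1')
E
```

```text
t: 3.0
tool_pos: [0.501, 0.2383, 0.2414]
eef_rot: [[0.248, 0.001, -0.969], [0.969, -0.0, 0.248], [-0.0, -1.0, -0.001]]
force: [0.4, 0.9, 0.9]
opening: 0.0854
t 3.0 pos [0.501  0.2383 0.2414] F [0.42 0.89 0.86] M [ 0.05  0.05 -0.01] open 0.0854
[[0.248, 0.001, -0.969], [0.969, -0.0, 0.248], [-0.0, -1.0, -0.001]]
tool shift mm [ 0.6 95.4  0.7] turn from vertical deg 0.04 j [-0.65  0.36  0.16  1.79 -0.07  0.99  0.86]
```

View pics/scene1.png

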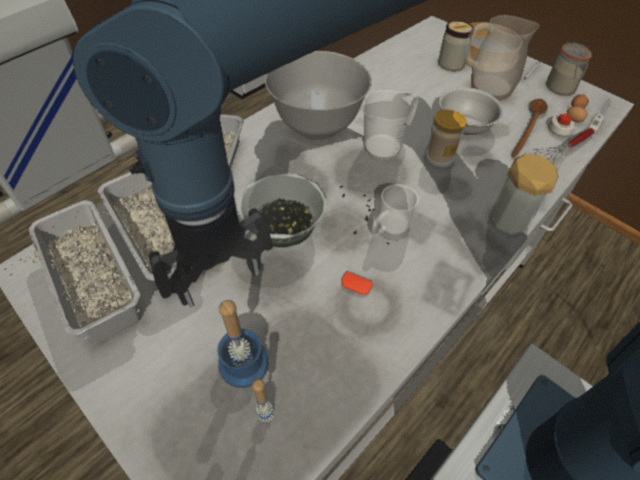

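The fingertips at (185,300) and (257,270) straddle the column above the knob (228,305), so I'll go down.

```bash
python3 -c "
from h import *
p=read_camera('scene');print(proj(p,[[.501,.238,.254],[.501,.239,.205]]))"
python3 -m pendant '[[[0,12,0],0],[[0,12,0],0],[[0,12,0],0],[[0,12,0],0],[[0.5,12,0.5],0],[[0,12,0],0],[[0,12,0],0],[[0,11,0],0],[[0,0,0],0],[[0,0,0],0]]'; python3 to.py 0.5005 0.239 0.146
python3 - <<'E'
from fit import *
for c in('scene','top'):
    p=read_camera(c); save(p,c+'2')
E
```

```text
[[222.60777529 285.26698424]
 [227.40855418 304.57616213]]
t: 3.98
tool_pos: [0.4986, 0.2415, 0.146]
eef_rot: [[0.243, -0.001, -0.97], [0.97, -0.0, 0.243], [-0.001, -1.0, 0.001]]
force: [-0.1, -0.1, 0.2]
opening: 0.0855
t 3.9833 pos [0.4986 0.2415 0.146 ] F [-0.06 -0.11  0.25] M [-0.   -0.   -0.06] open 0.0855
[[0.243, -0.001, -0.97], [0.97, -0.0, 0.243], [-0.001, -1.0, 0.001]]
tool shift mm [-1.9  0.  -2.4] turn from vertical deg 0.06 j [-0.64  0.49  0.14  1.87 -0.09  0.79  0.87]
```

View pics/scene2.png

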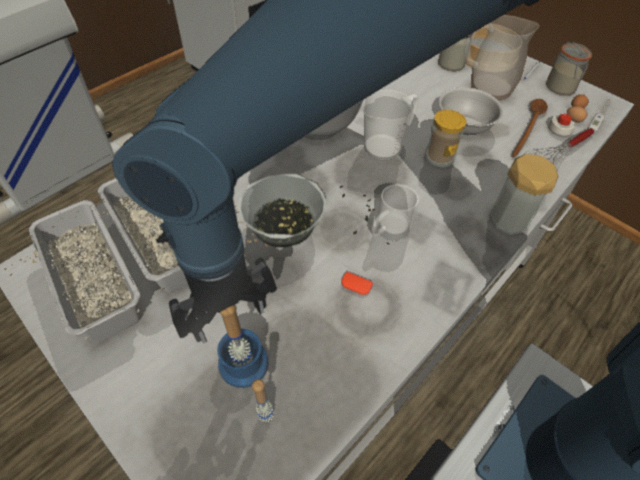

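The handle (230,320) lies between the fingers, so I'll close.

```bash
python3 -m pendant '[[[0,0,0],0],[[0,0,0],0],[[0,0,0],0],[[0,0,0],0],[[0,0,0],0],[[0,0,0],0],[[0,0,0],0],[[0,0,0],0],[[0,0,0],0],[[0,0,0],0]]' 1 50; python3 to.py 0.5005 0.239 0.146
python3 - <<'E'
from fit import *
for c in('scene','top'):
    p=read_camera(c); save(p,c+'3')
    x0,y0,x1,y1=(150,230,310,410)
    if c=='scene': cv2.imwrite('pics/c3.png',cv2.resize(cv2.cvtColor(p['frame'][y0:y1,x0:x1],cv2.COLOR_RGB2BGR),None,fx=3,fy=3,interpolation=cv2.INTER_CUBIC))
E
```

```text
t: 4.92
tool_pos: [0.4996, 0.2407, 0.1465]
eef_rot: [[0.244, 0.0, -0.97], [0.97, -0.0, 0.244], [0.0, -1.0, -0.0]]
force: [-1.0, -1.6, 6.0]
opening: 0.0206
t 4.9167 pos [0.4996 0.2407 0.1465] F [-1.03 -1.64  5.96] M [-0.45  0.22  0.02] open 0.0206
[[0.244, 0.0, -0.97], [0.97, -0.0, 0.244], [0.0, -1.0, -0.0]]
tool shift mm [-1.4  0.5 -1.3] turn from vertical deg 0.02 j [-0.64  0.49  0.14  1.87 -0.09  0.79  0.87]
```

View pics/c3.png

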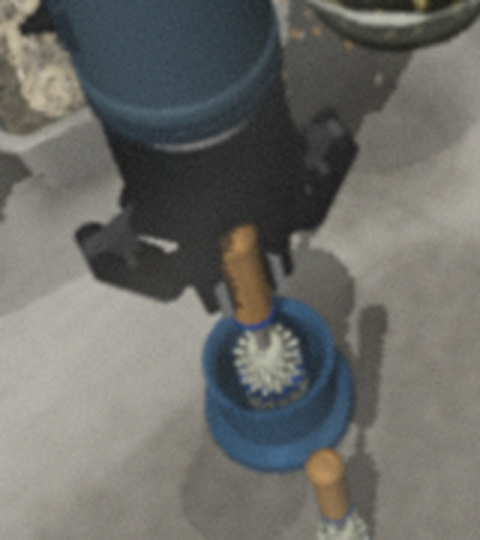

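Gripped. Lifting.

```bash
python3 -m pendant '[[[0,-3,0],0],[[0,-8,0],0],[[0,-12,0],0],[[0,-12,0],0],[[0,-12,0],0],[[0,-14,0],0],[[0,-14,0],0],[[0,-14,0],0],[[0,-14,0],0],[[0,-14,0],0],[[0,-11,0],0],[[0,0,0],0]]'; python3 to.py 0.5065 -0.1925 0.275
python3 - <<'E'
from fit import *
for c in('scene','top'):
    p=read_camera(c); save(p,c+'4')
    x0,y0,x1,y1=(130,200,330,400)
    if c=='scene': cv2.imwrite('pics/c4.png',cv2.resize(cv2.cvtColor(p['frame'][y0:y1,x0:x1],cv2.COLOR_RGB2BGR),None,fx=3,fy=3,interpolation=cv2.INTER_CUBIC))
    for t in ('brush_grip','brush_tip'):
        for d in cut_out(t,p):
            Y,q=world(p,d['pixels']); 
            Y=Y[(Y[:,2]>.12)]
            if len(Y)<60: continue
            print(c,t,round(d['p'],2))
            for lo in np.arange(.12,.30,.015):
                k=Y[(Y[:,2]>=lo)&(Y[:,2]<lo+.015)]
                if len(k)>3: print('  z',round(lo+.0075,4),len(k),k.mean(0)[:2],np.ptp(k,axis=0)[:2])
E
```

```text
t: 6.02
tool_pos: [0.5005, 0.2415, 0.2768]
eef_rot: [[0.244, 0.004, -0.97], [0.97, 0.002, 0.244], [0.003, -1.0, -0.003]]
force: [0.3, 0.5, -0.5]
opening: 0.0207
t 6.0167 pos [0.5005 0.2415 0.2768] F [ 0.25  0.55 -0.48] M [ 0.05 -0.04  0.01] open 0.0207
[[0.244, 0.004, -0.97], [0.97, 0.002, 0.244], [0.003, -1.0, -0.003]]
tool shift mm [-419.4    0.8 -111.8] turn from vertical deg 0.24 j [-0.66  0.33  0.16  1.75 -0.06  1.06  0.85]
scene brush_grip 0.7
  z 0.1425 33 [0.4948 0.2484] [0.0298 0.0255]
  z 0.1575 109 [0.4933 0.2464] [0.033  0.0342]
  z 0.1725 121 [0.4939 0.246 ] [0.0315 0.0353]
  z 0.1875 129 [0.4934 0.2463] [0.0367 0.0341]
  z 0.2025 300 [0.4984 0.2438] [0.034  0.0315]
  z 0.2175 40 [0.5004 0.2427] [0.0119 0.015 ]
  z 0.2325 24 [0.5003 0.2428] [0.005  0.0063]
  z 0.2475 52 [0.4957 0.2453] [0.0149 0.0224]
  z 0.2625 108 [0.4949 0.2444] [0.0144 0.0205]
  z 0.2775 97 [0.4944 0.2442] [0.0078 0.0215]
  z 0.2925 101 [0.4944 0.2436] [0.0083 0.019 ]
scene brush_grip 0.59
  z 0.1275 32 [0.4007 0.2768] [0.0084 0.0128]
  z 0.1425 132 [0.4054 0.2744] [0.0168 0.0172]
scene brush_tip 0.7
[... 174 characters left out ...]
07 [0.4937 0.2473] [0.033  0.0339]
  z 0.1725 122 [0.4942 0.2463] [0.0315 0.0353]
  z 0.1875 132 [0.4938 0.2464] [0.0367 0.0359]
  z 0.2025 299 [0.4983 0.2436] [0.034  0.0341]
  z 0.2175 40 [0.5004 0.2427] [0.0119 0.015 ]
  z 0.2325 24 [0.5003 0.2428] [0.005  0.0063]
  z 0.2475 46 [0.4951 0.2448] [0.0149 0.0213]
  z 0.2625 108 [0.4949 0.2444] [0.0144 0.0205]
  z 0.2775 99 [0.4945 0.2443] [0.0084 0.0215]
  z 0.2925 101 [0.4944 0.2439] [0.0083 0.0185]
top brush_grip 0.57
  z 0.1425 6 [0.4943 0.2274] [0.0197 0.0107]
  z 0.1575 22 [0.493 0.227] [0.0234 0.0166]
  z 0.1725 24 [0.4939 0.2265] [0.0212 0.015 ]
  z 0.1875 24 [0.4952 0.2261] [0.0201 0.0132]
  z 0.2025 35 [0.4954 0.2298] [0.0137 0.0145]
```

View pics/c4.png

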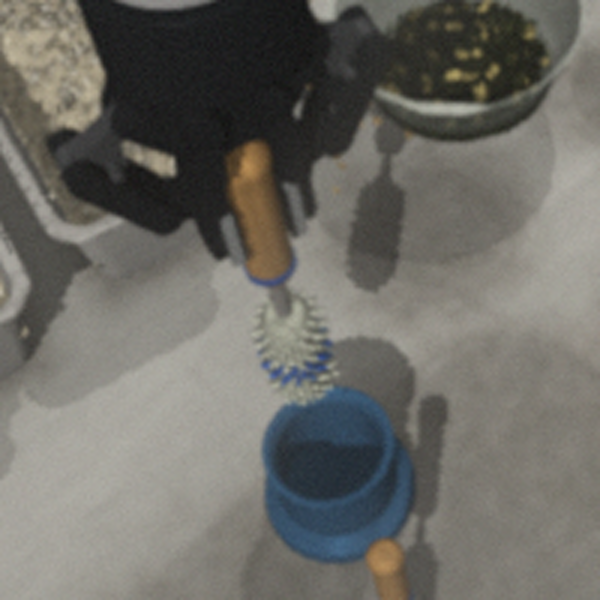

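The brush is held upright and clear of the pot, which hasn't moved. Next I'll carry it over to the mug.

```bash
python3 -m pendant '[[[-15,0,-4],0],[[-27,0,-7],0],[[-32,0,-8.5],0],[[-32,0,-8.5],0],[[-32,0,-8.5],0],[[-32,0,-8.5],0],[[-32,0,-8.5],0],[[-32,0,-8.5],0],[[-32,0,-8.5],0],[[-32,0,-8.5],0],[[-32,0,-8.5],0],[[-32,0,-8.5],0]]' && python3 -m pendant '[[[-27,0,-7],0],[[-18,0,-5],0],[[-10,0,-3],0],[[0,0,0],0],[[0,0,0],0],[[0,0,0],0]]'; python3 to.py 0.5065 -0.1925 0.275
cat > rel.py <<'E'
from fit import *
import sys
n=sys.argv[1]
for c in('scene','top'):
    p=read_camera(c); save(p,c+n)
    x0,y0,x1,y1=(320,100,460,250) if c=='scene' else (350,200,470,300)
    cv2.imwrite(f'pics/c{c}{n}.png',cv2.resize(cv2.cvtColor(p['frame'][y0:y1,x0:x1],cv2.COLOR_RGB2BGR),None,fx=4,fy=4,interpolation=cv2.INTER_CUBIC))
    for d in cut_out('brush_grip',p)[:3]:
            Y,q=world(p,d['pixels'])
            if len(Y)<60 or abs(np.median(Y[:,1])+.19)>.08: continue
            print(c,'brush',round(d['p'],2))
            for lo in np.arange(.105,.30,.015):
                k=Y[(Y[:,2]>=lo)&(Y[:,2]<lo+.015)]
                if len(k)>3: print('  z',round(lo+.0075,4),len(k),k.mean(0)[:2],k.min(0)[:2],k.max(0)[:2])
    b=near('mug_rim',p,np.array((.51,-.19)))
    if b:
        Y=b[1]; k=Y[(Y[:,2]>.094)&(Y[:,2]<.106)]; print(c,'mug rim',len(k),k.min(0),k.max(0))
E
python3 rel.py 5
```

```text
t: 7.32
tool_pos: [0.5035, -0.1352, 0.2738]
eef_rot: [[0.244, -0.001, -0.97], [0.97, 0.0, 0.244], [-0.0, -1.0, 0.001]]
force: [0.8, 0.0, 0.2]
opening: 0.0207
t: 7.82
tool_pos: [0.5054, -0.1887, 0.2739]
eef_rot: [[0.242, -0.001, -0.97], [0.97, 0.001, 0.242], [0.001, -1.0, 0.001]]
force: [0.5, 0.2, -1.9]
opening: 0.0207
t 7.8167 pos [ 0.5054 -0.1887  0.2739] F [ 0.53  0.16 -1.94] M [ 0.01 -0.06 -0.04] open 0.0207
[[0.242, -0.001, -0.97], [0.97, 0.001, 0.242], [0.001, -1.0, 0.001]]
tool shift mm [-3.4 -1.1 -2. ] turn from vertical deg 0.07 j [-0.04  0.31  0.39  1.8  -0.14  1.05  1.73]
scene brush 0.66
  z 0.1425 53 [ 0.5035 -0.179 ] [ 0.4906 -0.1965] [ 0.5214 -0.1706]
  z 0.1575 104 [ 0.5034 -0.1798] [ 0.4902 -0.199 ] [ 0.5232 -0.1704]
  z 0.1725 109 [ 0.5028 -0.1799] [ 0.4899 -0.1994] [ 0.5244 -0.1697]
  z 0.1875 113 [ 0.5037 -0.1801] [ 0.489  -0.2022] [ 0.5244 -0.1702]
  z 0.2025 152 [ 0.5054 -0.1832] [ 0.4902 -0.2026] [ 0.525  -0.1698]
  z 0.2175 31 [ 0.5069 -0.1861] [ 0.5038 -0.1899] [ 0.5109 -0.1828]
  z 0.2325 21 [ 0.506  -0.1858] [ 0.5032 -0.1891] [ 0.5108 -0.1818]
  z 0.2475 69 [ 0.5045 -0.1814] [ 0.4973 -0.194 ] [ 0.5173 -0.1762]
  z 0.2625 67 [ 0.5037 -0.1816] [ 0.4983 -0.1943] [ 0.5143 -0.1764]
  z 0.2775 36 [ 0.4995 -0.1838] [ 0.4969 -0.1936] [ 0.5026 -0.17  ]
  z 0.2925 35 [ 0.4988 -0.1849] [ 0.497  -0.1933] [ 0.5014 -0.1798]
  z 0.3075 38 [ 0.4991 -0.1842] [ 0.4973 -0.1915] [ 0.5011 -0.1753]
scene mug rim 218 [ 0.4686 -0.229   0.094 ] [ 0.545  -0.1499  0.1011]
top mug rim 57 [ 0.4891 -0.1838  0.0944] [ 0.5426 -0.146   0.1046]
```

```bash
python3 -m pendant '[[[-3.3,0,-0.8],0],[[0,5,0],0],[[0,10,0],0],[[0,10,0],0],[[0,5,0],0],[[0,0,0],0],[[0,0,0],0]]'; python3 to.py 0.5065 -0.1925 0.157; python3 rel.py 6
```

```text
t: 8.7
tool_pos: [0.5048, -0.194, 0.2437]
eef_rot: [[0.244, -0.001, -0.97], [0.97, 0.0, 0.244], [-0.0, -1.0, 0.001]]
force: [-0.0, -0.3, 0.2]
opening: 0.0209
t 8.7 pos [ 0.5048 -0.194   0.2437] F [-0.04 -0.31  0.22] M [ 0.08 -0.01 -0.01] open 0.0209
[[0.244, -0.001, -0.97], [0.97, 0.0, 0.244], [-0.0, -1.0, 0.001]]
tool shift mm [ 1.9 86.7 -1.4] turn from vertical deg 0.07 j [-0.02  0.35  0.38  1.83 -0.15  0.99  1.75]
scene brush 0.83
  z 0.1125 57 [ 0.5019 -0.185 ] [ 0.4909 -0.2025] [ 0.5228 -0.1762]
  z 0.1275 93 [ 0.5032 -0.1854] [ 0.4894 -0.2036] [ 0.5234 -0.1759]
  z 0.1425 94 [ 0.5014 -0.1853] [ 0.4893 -0.2063] [ 0.5251 -0.1763]
  z 0.1575 108 [ 0.5027 -0.1849] [ 0.4904 -0.2044] [ 0.5224 -0.1755]
  z 0.1725 141 [ 0.5045 -0.1887] [ 0.4898 -0.2048] [ 0.5209 -0.1758]
  z 0.1875 26 [ 0.5058 -0.191 ] [ 0.5026 -0.195 ] [ 0.5103 -0.1884]
  z 0.2025 20 [ 0.5054 -0.1902] [ 0.4999 -0.1951] [ 0.5093 -0.1855]
  z 0.2175 64 [ 0.504  -0.1861] [ 0.4967 -0.1947] [ 0.517  -0.1812]
  z 0.2325 64 [ 0.5031 -0.1872] [ 0.4974 -0.1985] [ 0.5136 -0.1819]
  z 0.2475 47 [ 0.4995 -0.1882] [ 0.4965 -0.2028] [ 0.5049 -0.1748]
  z 0.2625 44 [ 0.499  -0.1908] [ 0.4969 -0.2033] [ 0.5014 -0.178 ]
  z 0.2775 45 [ 0.4986 -0.1905] [ 0.4964 -0.2032] [ 0.502  -0.1785]
  z 0.2925 43 [ 0.4974 -0.1896] [ 0.4947 -0.2024] [ 0.4997 -0.1775]
  z 0.3075 4 [ 0.4937 -0.1812] [ 0.4917 -0.1939] [ 0.4977 -0.175 ]
scene mug rim 205 [ 0.468  -0.2291  0.0941] [ 0.5463 -0.1521  0.1009]
top mug rim 61 [ 0.4872 -0.1861  0.0944] [ 0.5431 -0.1324  0.1055]
```

```bash
python3 - <<'E'
import cv2,numpy as np
a=cv2.imread('pics/cscene6.png');b=cv2.imread('pics/ctop6.png')
o=np.zeros((600,a.shape[1]+b.shape[1],3),np.uint8);o[:a.shape[0],:a.shape[1]]=a;o[:b.shape[0],a.shape[1]:]=b
cv2.imwrite('pics/m6.png',cv2.resize(o,None,fx=.7,fy=.7))
E
```

```text
(no output)
```

View pics/m6.png

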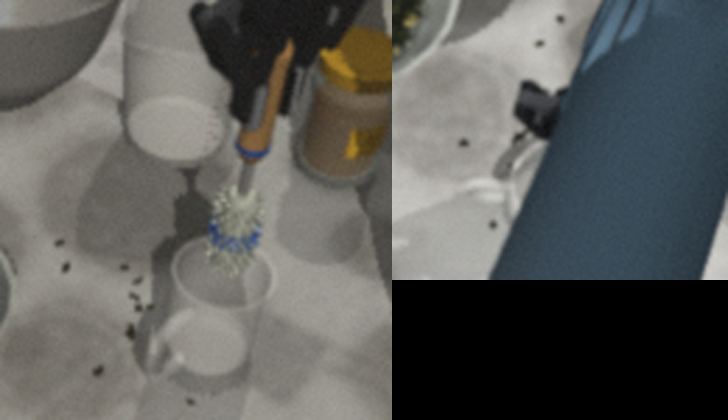

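The scene crop shows the bristle end centred over the mug's mouth at crop (222,270), so I'll descend.

```bash
python3 -m pendant '[[[1,5,0],0],[[0,9,0],0],[[0,10,0],0],[[0,10,0],0],[[0,10,0],0],[[0,10,0],0],[[0,10,0],0],[[0,9,0],0],[[0,6,0],0],[[0,3,0],0],[[0,0,0],0],[[0,0,0],0]]'; python3 to.py 0.5065 -0.1915 0.1515; python3 rel.py 7|grep rim
```

```text
t: 10.0
tool_pos: [0.5055, -0.1932, 0.1624]
eef_rot: [[0.244, 0.0, -0.97], [0.97, -0.0, 0.244], [-0.0, -1.0, -0.0]]
force: [0.1, -1.0, -1.3]
opening: 0.0212
t 10.0 pos [ 0.5055 -0.1932  0.1624] F [ 0.05 -1.01 -1.28] M [-0.04 -0.08 -0.  ] open 0.0212
[[0.244, 0.0, -0.97], [0.97, -0.0, 0.244], [-0.0, -1.0, -0.0]]
tool shift mm [ 1.9 10.9 -0.5] turn from vertical deg 0.02 j [ 0.01  0.46  0.35  1.9  -0.21  0.81  1.79]
scene mug rim 220 [ 0.4677 -0.2298  0.094 ] [ 0.5446 -0.1512  0.101 ]Traceback (most recent call last):
  File "rel.py", line 17, in <module>
    Y=b[1]; k=Y[(Y[:,2]>.094)&(Y[:,2]<.106)]; print(c,'mug rim',len(k),k.min(0),k.max(0))
                                                                       ~~~~~^^^
    return umr_minimum(a, axis, None, out, keepdims, initial, where)
ValueError: zero-size array to reduction operation minimum which has no identity
```

View pics/cscene7.png

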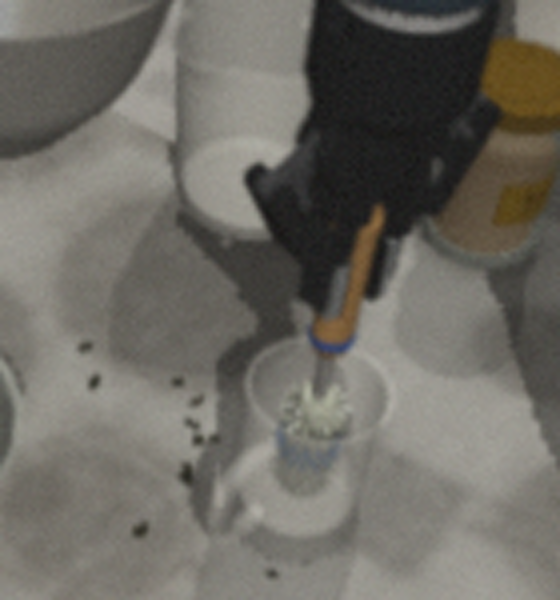

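The head is inside and roughly centred, and the mug hasn't moved. I'll feel for the bottom in small steps.

```bash
python3 -m pendant '[[[0,4,0],0],[[0,4,0],0],[[0,0,0],0]]'; for i in 1; do python3 -m pendant '[[[0,1.5,0],0],[[0,0,0],0]]'; python3 -m pendant '[[[0,1.5,0],0],[[0,0,0],0]]'; done
```

```text
t: 10.55
tool_pos: [0.5048, -0.1928, 0.1534]
eef_rot: [[0.244, -0.001, -0.97], [0.97, 0.0, 0.244], [0.0, -1.0, 0.001]]
force: [0.4, -0.4, -1.1]
opening: 0.0209
t: 10.72
tool_pos: [0.5052, -0.193, 0.1524]
eef_rot: [[0.244, -0.001, -0.97], [0.97, 0.0, 0.244], [-0.0, -1.0, 0.001]]
force: [-0.5, 0.5, -2.3]
opening: 0.0205
t: 10.88
tool_pos: [0.5056, -0.1932, 0.1513]
eef_rot: [[0.244, 0.0, -0.97], [0.97, -0.0, 0.244], [-0.0, -1.0, -0.0]]
force: [0.3, 0.5, -1.1]
opening: 0.0206
```

```bash
python3 -m pendant '[[[0,1.5,0],0],[[0,0,0],0]]'; python3 -m pendant '[[[0,1.5,0],0],[[0,0,0],0]]'; 
```

```text
t: 11.05
tool_pos: [0.5062, -0.1935, 0.1512]
eef_rot: [[0.245, 0.002, -0.97], [0.97, -0.0, 0.245], [0.0, -1.0, -0.002]]
force: [-3.8, 1.9, 11.6]
opening: 0.0207
t: 11.22
tool_pos: [0.507, -0.1938, 0.1511]
eef_rot: [[0.245, 0.004, -0.97], [0.97, -0.0, 0.245], [0.001, -1.0, -0.004]]
force: [-5.4, 2.3, 22.6]
opening: 0.0209
```

The bottom is touched with 11–22 N, and TCP z = 0.151 matches the expected height. First upstroke, to tip at rim.

```bash
python3 -m pendant '[[[0,-3,0],0],[[0,-6,0],0],[[0,-10,0],0],[[0,-10,0],0],[[0,-10,0],0],[[0,-10,0],0],[[0,-10,0],0],[[0,-10,0],0],[[0,-10,0],0],[[0,-7,0],0],[[0,-3,0],0],[[0,0,0],0]]';python3 -m pendant '[[[0,0,0],0]]'; python3 rel.py 8
```

```text
t: 12.22
tool_pos: [0.5058, -0.1932, 0.2381]
eef_rot: [[0.244, 0.001, -0.97], [0.97, -0.0, 0.244], [0.0, -1.0, -0.001]]
force: [-0.5, 0.4, -1.1]
opening: 0.0211
t: 12.3
tool_pos: [0.5052, -0.193, 0.2371]
eef_rot: [[0.244, -0.0, -0.97], [0.97, 0.0, 0.244], [0.0, -1.0, 0.0]]
force: [0.0, 0.2, -1.2]
opening: 0.0208
scene brush 0.57
  z 0.1125 91 [ 0.5032 -0.1839] [ 0.4903 -0.2059] [ 0.5234 -0.175 ]
  z 0.1275 90 [ 0.503  -0.1831] [ 0.4903 -0.2028] [ 0.5243 -0.1736]
  z 0.1425 97 [ 0.5033 -0.1836] [ 0.4896 -0.2056] [ 0.5239 -0.1747]
  z 0.1575 125 [ 0.5033 -0.1849] [ 0.4899 -0.2039] [ 0.5242 -0.1759]
  z 0.1725 74 [ 0.5057 -0.1896] [ 0.4938 -0.2015] [ 0.5187 -0.182 ]
  z 0.1875 23 [ 0.5059 -0.1899] [ 0.5034 -0.1926] [ 0.5094 -0.1879]
  z 0.2025 21 [ 0.5049 -0.1856] [ 0.5    -0.1908] [ 0.5089 -0.1818]
  z 0.2175 70 [ 0.5039 -0.1849] [ 0.4967 -0.1921] [ 0.5155 -0.1796]
  z 0.2325 34 [ 0.5009 -0.1867] [ 0.4977 -0.1933] [ 0.5075 -0.1808]
  z 0.2475 16 [ 0.4995 -0.1891] [ 0.498  -0.1916] [ 0.5017 -0.1857]
  z 0.2625 15 [ 0.4995 -0.1888] [ 0.4986 -0.1913] [ 0.5003 -0.1855]
  z 0.2775 23 [ 0.4984 -0.1877] [ 0.4965 -0.1927] [ 0.5014 -0.1834]
  z 0.2925 15 [ 0.4975 -0.1892] [ 0.4959 -0.193 ] [ 0.4992 -0.1854]
scene mug rim 182 [ 0.4688 -0.2281  0.094 ] [ 0.5451 -0.1519  0.1053]
top mug rim 56 [ 0.4888 -0.1808  0.0941] [ 0.5405 -0.1461  0.1038]
```

View pics/cscene8.png

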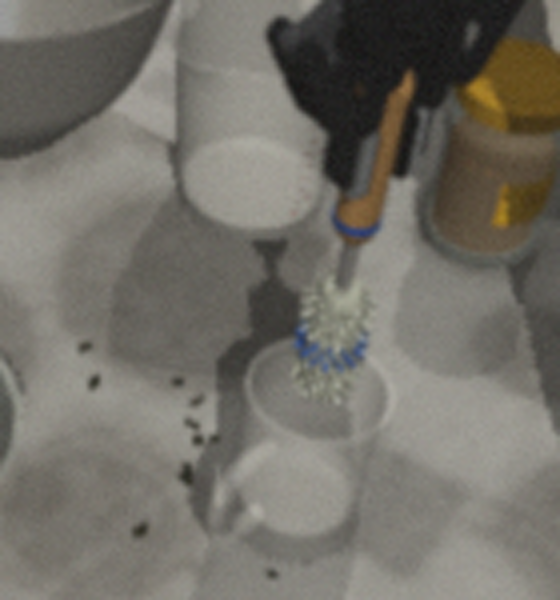

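The bristle end sits level with the rim (about 1 mm above it), with mug unmoved. Second stroke.

```bash
python3 -m pendant '[[[0,-1,0],0],[[0.5,5,0],0],[[0,9,0],0],[[0,10,0],0],[[0,10,0],0],[[0,10,0],0],[[0,10,0],0],[[0,10,0],0],[[0,9,0],0],[[0,6,0],0],[[0,4,0],0],[[0,0,0],0]]'; python3 -m pendant '[[[0,2,0],0],[[0,2,0],0],[[0,0,0],0]]';python3 -m pendant '[[[0,1,0],0],[[0,0,0],0]]'
```

```text
t: 13.6
tool_pos: [0.505, -0.1925, 0.1544]
eef_rot: [[0.244, -0.001, -0.97], [0.97, 0.0, 0.244], [-0.0, -1.0, 0.001]]
force: [0.2, 0.2, -0.9]
opening: 0.0208
t: 13.85
tool_pos: [0.5056, -0.1927, 0.1514]
eef_rot: [[0.244, 0.0, -0.97], [0.97, -0.0, 0.244], [0.0, -1.0, -0.0]]
force: [0.3, 0.5, -1.2]
opening: 0.0205
t: 14.02
tool_pos: [0.5061, -0.1929, 0.1512]
eef_rot: [[0.244, 0.001, -0.97], [0.97, -0.0, 0.244], [0.0, -1.0, -0.001]]
force: [-0.9, 0.0, 5.4]
opening: 0.0207
```

```bash
python3 -m pendant '[[[0,1,0],0],[[0,0,0],0]]'; python3 -m pendant '[[[0,-3,0],0],[[0,-6,0],0],[[0,-10,0],0],[[0,-10,0],0],[[0,-10,0],0],[[0,-10,0],0],[[0,-10,0],0],[[0,-10,0],0],[[0,-9,0],0],[[0,-7,0],0],[[0,-3,0],0],[[0,0,0],0]]'; python3 -m pendant '[[[0,0,0],0]]'; python3 rel.py 9 | grep rim
```

```text
t: 14.18
tool_pos: [0.5065, -0.1931, 0.1512]
eef_rot: [[0.245, 0.002, -0.97], [0.97, -0.0, 0.245], [0.0, -1.0, -0.002]]
force: [-3.5, 0.9, 12.8]
opening: 0.0209
t: 15.18
tool_pos: [0.5059, -0.1927, 0.2381]
eef_rot: [[0.244, 0.001, -0.97], [0.97, -0.0, 0.244], [0.0, -1.0, -0.001]]
force: [0.4, -0.5, -0.7]
opening: 0.0206
t: 15.27
tool_pos: [0.5054, -0.1925, 0.2371]
eef_rot: [[0.244, -0.0, -0.97], [0.97, 0.0, 0.244], [0.0, -1.0, 0.0]]
force: [0.3, -1.1, -1.0]
opening: 0.0206
scene mug rim 183 [ 0.469  -0.2262  0.094 ] [ 0.5456 -0.1514  0.1009]
top mug rim 43 [ 0.4913 -0.1763  0.0954] [ 0.5376 -0.1566  0.1044]
```

View pics/cscene9.png

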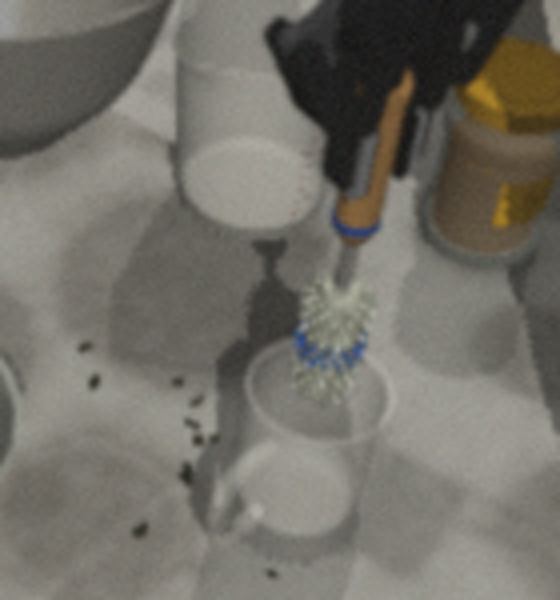

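Both strokes are done. Now lift and carry back.

```bash
python3 -m pendant '[[[0,-6,0],0],[[0,-12,0],0],[[0,-12,0],0],[[0,-8,0],0],[[0,0,0],0]]';python3 to.py 0.4998 0.2395 0.275
```

```text
t: 15.98
tool_pos: [0.5066, -0.1931, 0.2773]
eef_rot: [[0.244, 0.003, -0.97], [0.97, -0.001, 0.244], [0.0, -1.0, -0.003]]
force: [0.2, -0.0, -1.0]
opening: 0.0207
t 15.9833 pos [ 0.5066 -0.1931  0.2773] F [ 0.24 -0.05 -0.96] M [-0.03  0.01  0.04] open 0.0207
[[0.244, 0.003, -0.97], [0.97, -0.001, 0.244], [0.0, -1.0, -0.003]]
tool shift mm [417.8   1.9 112.3] turn from vertical deg 0.2 j [-0.03  0.31  0.39  1.8  -0.14  1.06  1.73]
```

```bash
python3 -m pendant '[[[15,0,4],0],[[27,0,7],0],[[32,0,8.5],0],[[32,0,8.5],0],[[32,0,8.5],0],[[32,0,8.5],0],[[32,0,8.5],0],[[32,0,8.5],0],[[32,0,8.5],0],[[32,0,8.5],0],[[32,0,8.5],0],[[32,0,8.5],0]]' && python3 -m pendant '[[[27,0,7.5],0],[[18,0,5],0],[[10,0,3],0],[[0,0,0],0],[[0,0,0],0],[[0,0,0],0]]'; python3 to.py 0.4998 0.2395 0.275
python3 - <<'E'
from fit import *
for c in('scene','top'):
    p=read_camera(c); save(p,c+'10')
    x0,y0,x1,y1=(130,200,330,400)
    if c=='scene': cv2.imwrite('pics/c10.png',cv2.resize(cv2.cvtColor(p['frame'][y0:y1,x0:x1],cv2.COLOR_RGB2BGR),None,fx=3,fy=3,interpolation=cv2.INTER_CUBIC))
    for t in ('brush_grip','pot_rim'):
        b=near(t,p,np.array((.5,.24)))
        if b is None: continue
        Y=b[1]
        for lo in ((.06,) if t=='pot_rim' else np.arange(.12,.31,.015)):
            k=Y[(Y[:,2]>=lo)&(Y[:,2]<lo+.015)]
            if len(k)>3: print(c,t,'  z',round(lo+.0075,4),len(k),k.mean(0)[:2],k.min(0)[:2],k.max(0)[:2])
E
```

```text
t: 16.98
tool_pos: [0.5003, 0.1834, 0.2749]
eef_rot: [[0.244, -0.0, -0.97], [0.97, -0.0, 0.244], [-0.0, -1.0, 0.0]]
force: [0.3, -0.1, 0.2]
opening: 0.0208
t: 17.48
tool_pos: [0.4996, 0.2368, 0.2751]
eef_rot: [[0.247, -0.0, -0.969], [0.969, -0.001, 0.247], [-0.001, -1.0, -0.0]]
force: [0.1, 0.4, -1.1]
opening: 0.0209
t 17.4833 pos [0.4996 0.2368 0.2751] F [ 0.08  0.4  -1.14] M [-0.04 -0.02  0.03] open 0.0209
[[0.247, -0.0, -0.969], [0.969, -0.001, 0.247], [-0.001, -1.0, -0.0]]
tool shift mm [2.6 0.1 0.4] turn from vertical deg 0.07 j [-0.66  0.32  0.17  1.76 -0.06  1.06  0.85]
scene brush_grip   z 0.1425 43 [0.4918 0.2399] [0.4844 0.2198] [0.5138 0.2533]
scene brush_grip   z 0.1575 107 [0.4917 0.2416] [0.4832 0.2222] [0.512  0.2543]
scene brush_grip   z 0.1725 119 [0.4922 0.2413] [0.4832 0.2197] [0.5157 0.2547]
scene brush_grip   z 0.1875 119 [0.4924 0.2418] [0.4835 0.2201] [0.5119 0.255 ]
scene brush_grip   z 0.2025 285 [0.4976 0.2389] [0.4849 0.2223] [0.5197 0.2538]
scene brush_grip   z 0.2175 35 [0.4992 0.2375] [0.4926 0.2301] [0.5033 0.2403]
scene brush_grip   z 0.2325 20 [0.4991 0.238 ] [0.4972 0.2342] [0.5027 0.2406]
scene brush_grip   z 0.2475 67 [0.4944 0.2403] [0.4902 0.2262] [0.5057 0.2483]
scene brush_grip   z 0.2625 92 [0.4943 0.2403] [0.4909 0.2283] [0.5022 0.2476]
scene brush_grip   z 0.2775 94 [0.4937 0.2394] [0.491  0.2281] [0.4989 0.2467]
scene brush_grip   z 0.2925 103 [0.4938 0.2394] [0.4907 0.228 ] [0.4986 0.247 ]
scene brush_grip   z 0.3075 102 [0.4939 0.2405] [0.4905 0.2286] [0.5003 0.2478]
scene pot_rim   z 0.0675 425 [0.5024 0.2427] [0.465 0.206] [0.5372 0.2762]
top pot_rim   z 0.0675 101 [0.4999 0.2147] [0.4673 0.2011] [0.5335 0.2366]
```

View pics/c10.png

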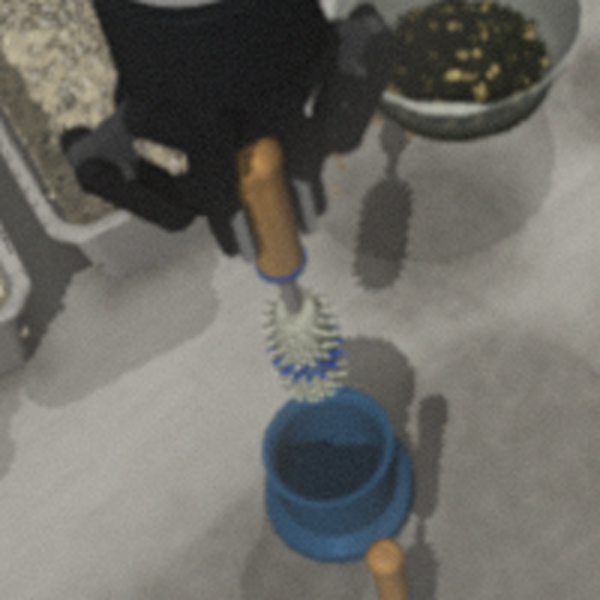

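The pot is unmoved and the brush hangs about 3.5 mm off-centre in y. I'll correct that and lower.

```bash
python3 -m pendant '[[[3.4,0,0.8],0],[[0,6,0],0],[[0,12,0],0],[[0,13,0],0],[[0,13,0],0],[[0,13,0],0],[[0,13,0],0],[[0,13,0],0],[[0,13,0],0],[[0,12,0],0],[[0,8,0],0],[[0,0,0],0]]' && python3 -m pendant '[[[0,4,0],0],[[0,2,0],0],[[0,0,0],0],[[0,0,0],0]]';  python3 to.py 0.4998 0.2395 0.1462
python3 - <<'E'
from fit import *
p=read_camera('scene'); save(p,'scene11')
x0,y0,x1,y1=(130,230,330,430)
cv2.imwrite('pics/c11.png',cv2.resize(cv2.cvtColor(p['frame'][y0:y1,x0:x1],cv2.COLOR_RGB2BGR),None,fx=3,fy=3,interpolation=cv2.INTER_CUBIC))
E
```

```text
t: 18.78
tool_pos: [0.498, 0.242, 0.1574]
eef_rot: [[0.244, -0.003, -0.97], [0.97, -0.002, 0.244], [-0.002, -1.0, 0.002]]
force: [-0.9, 0.3, -0.4]
opening: 0.021
t: 19.12
tool_pos: [0.4995, 0.2426, 0.1537]
eef_rot: [[0.244, 0.001, -0.97], [0.97, 0.0, 0.244], [0.001, -1.0, -0.001]]
force: [0.2, -0.4, 0.1]
opening: 0.0208
t 19.1167 pos [0.4995 0.2426 0.1537] F [ 0.22 -0.43  0.07] M [-0.05  0.01 -0.01] open 0.0208
[[0.244, 0.001, -0.97], [0.97, 0.0, 0.244], [0.001, -1.0, -0.001]]
tool shift mm [-3.   7.5 -1. ] turn from vertical deg 0.04 j [-0.65  0.48  0.15  1.87 -0.09  0.81  0.87]
```

View pics/c11.png

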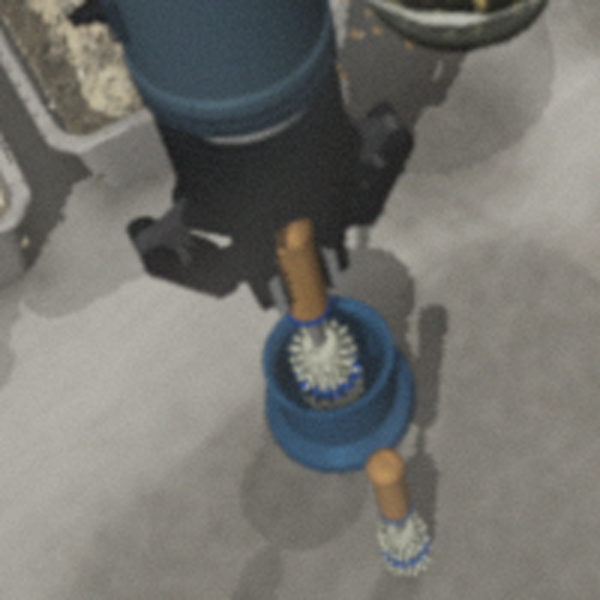

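The head is inside the pot and roughly centred. Now the final millimetres, by feel.

```bash
python3 -m pendant '[[[-1.5,3,0],0],[[0,2,0],0],[[0,0,0],0],[[0,0,0],0]]'; python3 -m pendant '[[[0,1,0],0],[[0,0,0],0],[[0,0,0],0]]';python3 -m pendant '[[[0,1,0],0],[[0,0,0],0],[[0,0,0],0]]'
```

```text
t: 19.5
tool_pos: [0.4988, 0.2409, 0.1482]
eef_rot: [[0.244, -0.0, -0.97], [0.97, -0.0, 0.244], [-0.0, -1.0, 0.0]]
force: [-0.1, 0.1, -0.6]
opening: 0.0207
t: 19.75
tool_pos: [0.4989, 0.2411, 0.1473]
eef_rot: [[0.244, -0.0, -0.97], [0.97, -0.0, 0.244], [-0.0, -1.0, 0.0]]
force: [-0.7, 0.5, -1.1]
opening: 0.0214
t: 20.0
tool_pos: [0.4991, 0.2411, 0.1466]
eef_rot: [[0.244, 0.0, -0.97], [0.97, 0.0, 0.244], [0.0, -1.0, -0.0]]
force: [0.3, -0.1, 3.0]
opening: 0.021
```

The brush is seated (3 N contact at z 0.1466). Releasing.

```bash
python3 -m pendant '[[[0,0,0],0],[[0,0,0],0],[[0,0,0],0],[[0,0,0],0],[[0,0,0],0],[[0,0,0],0],[[0,0,0],0],[[0,0,0],0],[[0,0,0],0],[[0,0,0],0]]' -1; python3 - <<'E'
from fit import *
p=read_camera('scene'); save(p,'scene12')
x0,y0,x1,y1=(130,230,330,430)
cv2.imwrite('pics/c12.png',cv2.resize(cv2.cvtColor(p['frame'][y0:y1,x0:x1],cv2.COLOR_RGB2BGR),None,fx=3,fy=3,interpolation=cv2.INTER_CUBIC))
E
```

```text
t: 20.83
tool_pos: [0.4989, 0.241, 0.1463]
eef_rot: [[0.244, 0.0, -0.97], [0.97, 0.0, 0.244], [0.0, -1.0, -0.0]]
force: [-0.2, 0.6, 0.4]
opening: 0.0852
```

View pics/c12.png

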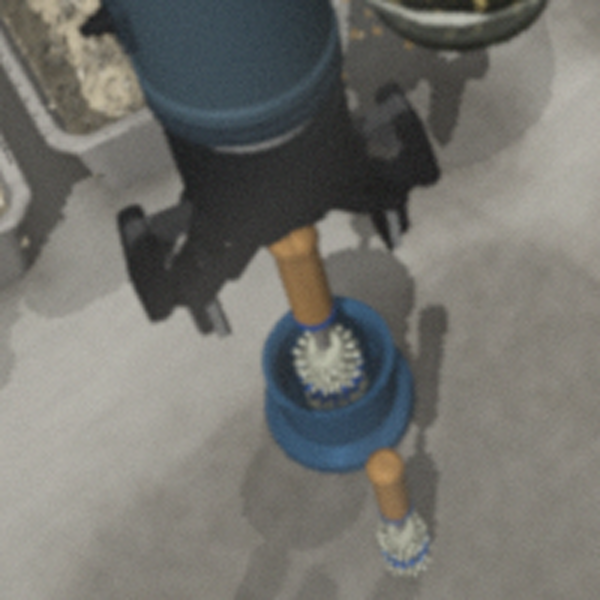

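The fingers are open and the brush stands upright. Retracting straight up.

```bash
python3 -m pendant '[[[0,-5,0],0],[[0,-10,0],0],[[0,-14,0],0],[[0,-14,0],0],[[0,-14,0],0],[[0,-14,0],0],[[0,-14,0],0],[[0,-14,0],0],[[0,-14,0],0],[[0,-10,0],0],[[0,-5,0],0],[[0,0,0],0]]'; python3 -m pendant '[[[15,-5,20],0],[[15,0,20],0],[[15,0,20],0],[[15,0,20],0],[[15,0,20],0],[[15,0,20],0],[[15,0,20],0],[[0,0,0],0],[[0,0,0],0],[[0,0,0],0]]'
python3 - <<'E'
from fit import *
for c in('scene','top'):
    p=read_camera(c); save(p,c+'13')
    for t,xy in(('brush_grip',(.5,.24)),('pot_rim',(.5,.24)),('mug_rim',(.51,-.19))):
        b=near(t,p,np.array(xy))
        if b is None: print(c,t,'none'); continue
        Y=b[1]
        for lo,hi in {'brush_grip':((.115,.13),(.17,.185),(.195,.215)),'pot_rim':((.06,.072),),'mug_rim':((.094,.106),)}[t]:
            k=Y[(Y[:,2]>=lo)&(Y[:,2]<hi)]
            if len(k): print(c,t,lo,len(k),k.mean(0),k.min(0)[:2],k.max(0))
    for t in('seed_bowl','scraper'): print(t,[(round(d['p'],2),np.round(d['point'],3).tolist()) for d in boxes_of(t,p)[:1]])
E
```

```text
t: 21.88
tool_pos: [0.4995, 0.2413, 0.2758]
eef_rot: [[0.244, 0.002, -0.97], [0.97, 0.001, 0.244], [0.002, -1.0, -0.002]]
force: [-0.3, -1.2, -0.2]
opening: 0.0851
t: 22.72
tool_pos: [0.3891, 0.3762, 0.2787]
eef_rot: [[0.245, -0.0, -0.97], [0.97, -0.001, 0.245], [-0.001, -1.0, -0.0]]
force: [0.4, -0.8, -0.0]
opening: 0.0853
scene brush_grip 0.115 54 [0.4938 0.2445 0.1242] [0.4893 0.2301] [0.5036 0.2525 0.1297]
scene brush_grip 0.17 81 [0.4941 0.2441 0.1775] [0.4903 0.2314] [0.5053 0.2519 0.1849]
scene brush_grip 0.195 221 [0.4987 0.2421 0.2024] [0.489  0.2298] [0.512  0.253  0.2072]
scene pot_rim 0.06 195 [0.4892 0.2217 0.0642] [0.4651 0.2049] [0.5229 0.2565 0.0688]
scene mug_rim 0.094 217 [ 0.5015 -0.1878  0.0973] [ 0.4684 -0.2303] [ 0.5439 -0.1518  0.1013]
seed_bowl [(0.73, [0.686, -0.035, 0.042])]
scraper [(0.55, [0.468, -0.023, 0.007])]
top brush_grip 0.115 15 [0.4965 0.2318 0.1242] [0.4909 0.2268] [0.5066 0.2424 0.1293]
top brush_grip 0.17 16 [0.4952 0.2322 0.1783] [0.4912 0.2274] [0.5042 0.2399 0.1837]
top brush_grip 0.195 103 [0.5007 0.2372 0.2028] [0.4902 0.2258] [0.5132 0.2507 0.2079]
top pot_rim 0.06 222 [0.5003 0.2364 0.0646] [0.4666 0.2019] [0.5387 0.2744 0.0719]
top mug_rim 0.094 163 [ 0.5012 -0.1918  0.0989] [ 0.4694 -0.2291] [ 0.5438 -0.1325  0.1052]
seed_bowl [(0.93, [0.686, -0.024, 0.046])]
scraper [(0.78, [0.468, -0.029, 0.011])]
```

View pics/scene13.png

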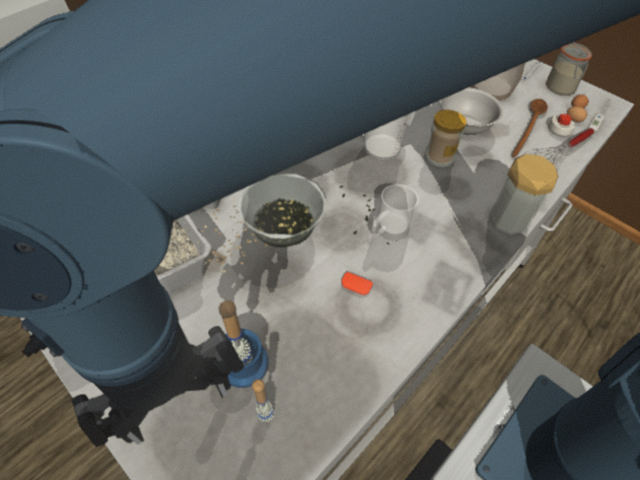

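The final view shows the brush upright in the pot (knob 228,307), the mug at (396,210), and the gripper clear of everything.

```bash
python3 -c "
from plant import *
print(job_done())"
```

```text
the job is handed in; nothing more can be done
None
```

I took the larger brush out of its pot and scrubbed the mug with two full strokes. Then I stood the brush back in the pot, let go, moved the arm clear and handed the job in after about 23 s.

- **Strokes:** Both downstrokes touched the mug's bottom, seen as a rise in force at the same height each time (up to about 23 N, then about 13 N). Both upstrokes ended with the bristle end about 1 mm above the rim, worked out from tool height and checked in the scene picture.
- **Brush back in the pot:** It touched the pot floor at the height it was gripped at. After release it stands upright, with its knob top at 0.207 m against 0.205 m at the start.
- **Everything else:** The mug, pot, seed bowl and scraper read the same positions as at the start to within 1–2 mm, and the mug is upright.
- **Disagreements:** The two cameras differ by 3–5 mm in y, so I judged centring within one camera. The arm hid part of the pot rim from the scene camera and part of the mug from the top camera, so those two checks each rest mainly on the other camera.

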